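# Fire the spring punch to drive the dowel into the pump cover

### The arm

A 6-joint arm with a two-finger parallel gripper is mounted at the origin on the work surface. World frame = base frame: x ahead of the robot, y to its left, z up, the work surface at z = 0. Lengths are in m, angles in rad, forces in N, time in s.
With the tool pointing down it reaches from about 0.3 to 0.825 m from the base axis. Payload 5.4 kg.
Tool frame: the origin (TCP) lies on the mounting face of the last link; the fingertips stand 190 mm ahead of it and the grasp point (between the pads) lies 171 mm ahead of it; z points along the fingers, y is the direction in which the jaws open and shut (so a half turn about z gives the same grasp; the last joint's range is limited). The gripper opens to 92 mm and grips with 3 to 60 N. Pads are 20 mm wide; open, the fingers measure 128 mm over their backs; the gripper's body (75 mm by 189 mm) begins 69 mm behind the grasp point.
Start: joints at [-1.318, 0.158, 1.597, -0, 1.386, -0.21], TCP at [0.257, -0.515, 0.405] pointing down, gripper open.
Joint ranges: [-2.91, 2.91], [-0.94, 2.29], [0.18, 2.7], [-1.29, 4.43], [0.17, 2.64], [-3, 3]. Speed limits (rad/s): [2.57, 2.57, 3.14, 3.14, 3.14, 3.14].

### API

Orientations are given as a 3x3 rotation matrix whose columns are the frame's x, y, z axes.
In Python, from bench import arm gives the robot as it stands. Calls block until the motion is done:
- arm.movep(position, orientation): joint-space move of the TCP to a pose.
- arm.move_l(position, feed=0.15, rot=None, f_stop=None): straight line of the TCP; rot=None keeps the orientation; feed is the mean speed in m/s. With f_stop (N) it stops when the force on the tool has changed by that much, and returns True; else False.
- arm.movej(angles): joint-space move.
- arm.set_gripper(opening): finger opening in m; the grip force is fixed at half the most; returns when the fingers have stopped.
- arm.sleep(seconds).
- arm.solve_ik(position, orientation): joint angles nearest the present ones, or None.
- arm.read_camera(name): name is "side" or "top"; returns a dict with "img" (384x512x3 uint8, red, green, blue), "camera_matrix" (3x3 intrinsics, pixels), "rvec" (rotation vector, rad) and "tvec" (3), from world to camera coordinates, as OpenCV has them. Camera axes: x right, y down, z forward; pixel columns grow to the right and rows downward; lengths in m; the calibration is good to about 2 mm. A picture is of the moment at which its call begins. There is no depth.
A pose or a line that the arm cannot do raises arm.IKError and nothing moves.
- arm.finish_job(): hands the job in, once; it reports no verdict.
Trained networks look in the newest picture that a camera, given by its name, has taken for a name from the list of things; names that differ only in an ending like _2 or _b are one class to them, and where a whole thing is asked for, a point or a joint stands for the part that bears it (a point fixed in the world has none). Each returns a list of dicts, best first, with "conf" (0 to 1); they miss things now and then, are a little off and sometimes report something else, mostly with a low value. They report only what shows in the picture. A call takes as long as a camera call.
- arm.spot_in(camera, name): "box" ([centre column, centre row, width, height] as shares, 0 to 1, of the picture: columns of its width, rows of its height, round what is visible of it).
- arm.regions_of(camera, name): "mask" (384x512 bool, what is visible of it) and "box" ([centre column, centre row, width, height] as shares, 0 to 1, of the picture: columns of its width, rows of its height, round what is visible of it).
Readings, each from a call of its own:
- arm.read_clock(): time.
- arm.read_joint_pos(): joint angles.
- arm.read_dq(): joint speeds.
- arm.read_tau(): joint torques, N m.
- arm.read_tool_pos(): TCP position.
- arm.read_tcp_rot(): TCP orientation.
- arm.read_contact_force(): force on the tool from outside, world axes, zero at the start.
- arm.read_torque(): the same for the moment, N m.
- arm.read_grip_width(): finger opening in m.
Only numpy, scipy, OpenCV 4.12 (cv2) and the standard library are available. Lean on these libraries where they do the work, as an engineer would, in place of code of your own. Each camera call takes 0.05 s, during which the arm holds its last target. There are 200 camera calls.

### The job

Draw the orange grip of the spring punch straight back until you feel its catch take hold, without forcing it hard into the rubber buffer just behind, and let go so that the catch alone holds it. Then press the red trip button to fire the punch, so that its blow, not your hand, drives the brass dowel flush into the pump cover. Leave the other things on the bench where they are.

Things in the scene. Friction and masses are not known exactly. Their poses are not given: they have to be found in the camera images.
- punch: Bench spring punch, base 400 x 110 x 12 mm. Origin on the bench under the resting draw grip; own z up, own +x the firing direction, own -x the draw direction. Own x: green lock housing (60 mm wide, top 76 mm high) -195 to -95 mm; guide block (50 wide, 74 high) 31 to 49; blue pump cover (84 across, top 97 high) 84 to 108, back plate to 135. Striker axis 55 mm high.
- striker (a joint): Draw of the striker, m: 0 at rest, positive drawn back (own -x). Spring 0.30 N/mm. The catch, hidden in the housing and set anew each time, takes hold somewhere from 26 to 50 mm: it drags 1 to 2 N over the last 20 mm, snaps in, and 3 to 5 mm on the buffer adds 5 N per mm. Released past the catch point it jumps onto the catch and stays; short of it, it runs forward. Fired, it settles near 0.
- draw_grip (a point): Middle of the gripping height of the orange draw grip, an upright flat-faced block on the striker, 16 mm thick along the punch's own x, 30 mm wide along own y, standing free from 71 to 135 mm above the bench; this point lies 113 mm above the bench and travels with the striker.
- trip (a joint): How far the red trip button is pressed down, in m: 0 up, 0.012 fully down. It springs back up; pressing takes 2 to 6 N. With the striker caught, the catch lets go after about 4 to 8 mm.
- trip_top (a point): Centre of the top face of the red round trip button, 32 mm across, on the green lock housing at the punch's own x = -145 mm, y = 0; 94 mm above the bench when up. It moves down with the button.
- pin (a joint): How far the brass dowel has been driven in along the punch's own +x, in m: 0 as found (6 mm proud), 0.006 flush with the boss of the pump cover. It sits tight: it moves only under a blow or a hard push.
- pin_head (a point): Centre of the head of the brass dowel, 10 mm across, at the height of the striker's axis, 78 mm ahead of the draw grip's rest position at the start; the striker's round nose rests 3 mm short of it.
- buffer: Mount of the rubber buffer, fixed and hidden in the green lock housing; its origin (own x = -187 mm of the punch, 55 mm high) stays put and does not tell where the buffer's face is set: always 3 to 5 mm behind the catch point. The rubber must not be pressed with more than 15 N (3 mm of squeeze).
- screwdriver: Bystander: a red-handled screwdriver lying on the bench; origin at the centre of its underside. To be left alone.
- bearing_ring: Bystander: a steel ring, 52 mm across and 16 mm high, lying flat; origin at the centre of its underside. To be left alone.
- gasket_plate: Bystander: a dark drilled plate 80 x 80 x 8 mm lying flat; origin at the centre of its underside. To be left alone.
- pump_collar: Bystander: a blue ring 70 mm across and 30 mm high; origin at the centre of its underside. To be left alone.
- wrench: Bystander: a steel wrench 200 mm long lying flat; origin at the centre of its underside. To be left alone.
- spray_can: Bystander: a standing spray can 52 mm across and 170 mm high; origin at the centre of its underside. To be left alone.
- grease_jar: Bystander: a jar 60 mm across and 70 mm high with a black lid; origin at the centre of its underside. To be left alone.

How it is judged:
By the outcome, as a careful person would: the job done as asked, in the order asked, and still so for the second after the job is handed in, with the robot touching nothing.
It also fails if it takes over 64 s, if anything falls off the work surface, if the arm or the gripper's body presses on something with over 40 N, if the wrist force passes 120 N, or if a joint passes its speed limit or range.

## Working session

There is one attempt and no reset: what is moved stays moved. The work goes in short steps, each a Python script; the robot and the scene stay as the last script left them, time stands still between calls to the robot, and variables do not carry over. Pictures are saved under pics/ and viewed, about 8 in all and at most 12, crops included, and the job is handed in when it is done.

```bash
ls; mkdir -p pics; python3 - <<'E'
from bench import arm
import cv2,numpy as np
for c in ("top","side"):
    d=arm.read_camera(c); cv2.imwrite(f"pics/{c}0.png",d["img"][:,:,::-1])
    print(c,d["camera_matrix"].tolist(),d["rvec"],d["tvec"])
    for n in ("punch","draw_grip","trip_top","pin_head","spray_can"):
        print(n,[(round(r["conf"],2),np.round(np.array(r["box"])*[512,384,512,384],1).tolist()) for r in arm.spot_in(c,n)[:2]])
print(arm.read_clock(),arm.read_tcp_rot())
a=cv2.imread("pics/top0.png");b=cv2.imread("pics/side0.png")
E
```

```text
pics
top [[351.9850869019456, 0.0, 257.78504229415034], [0.0, 351.9850869019456, 192.3913129206103], [0.0, 0.0, 1.0]] [ 2.22956944 -1.96826734  0.21325975] [-0.05632885  0.53250073  1.25946019]
punch [(0.81, [267.7, 189.5, 103.6, 42.7])]
draw_grip [(0.74, [263.9, 188.5, 43.9, 15.9])]
trip_top [(0.6, [299.7, 180.2, 10.5, 8.5])]
pin_head []
spray_can [(0.66, [145.8, 146.3, 25.9, 24.2])]
side [[360.04910330487724, 0.0, 257.65448731018284], [0.0, 360.04910330487724, 192.2528788806629], [0.0, 0.0, 1.0]] [ 0.93334481 -2.47750732  1.10213318] [0.42200472 0.32777755 0.83761196]
punch [(0.73, [294.8, 237.0, 21.2, 54.5]), (0.64, [259.1, 214.4, 80.8, 106.4])]
draw_grip [(0.71, [264.2, 204.4, 24.9, 37.9])]
trip_top [(0.43, [277.4, 169.6, 9.4, 2.8])]
pin_head []
spray_can [(0.69, [101.5, 276.1, 39.1, 58.9])]
0.6 [[ 8.94792459e-01  4.46482312e-01  1.75705485e-05]
 [ 4.46482312e-01 -8.94792459e-01  2.36981881e-05]
 [ 2.63028161e-05 -1.33600209e-05 -1.00000000e+00]]
```

View pics/top0.png

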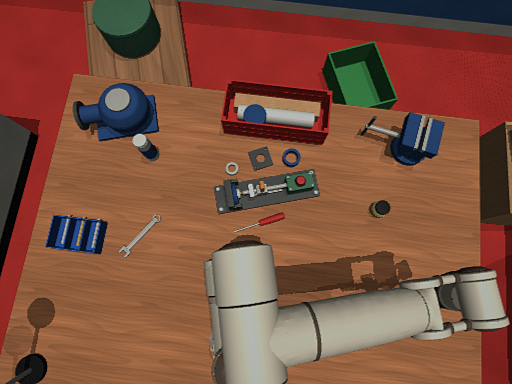

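View pics/side0.png

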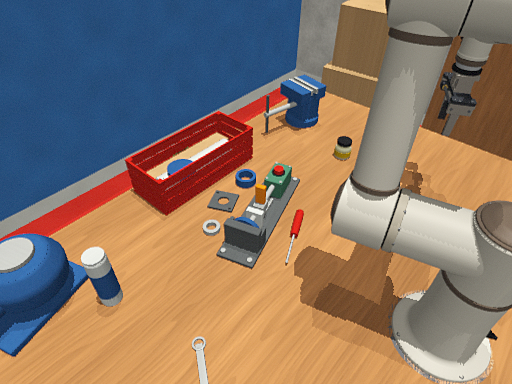

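The top view shows the punch at about (267,191). The pump cover is on the left, and the red button at (300,181) is on the right, so it fires toward image left. The side view shows the orange grip at (262,193) and the button at (279,170). Next I'll crop and segment to get the pose.

```bash
cat > h.py <<'E'
import cv2,numpy as np
from scipy.optimize import least_squares
def proj(d,P): return cv2.projectPoints(np.array(P,float).reshape(-1,3),d["rvec"],d["tvec"],d["camera_matrix"],None)[0].reshape(-1,2)
def world(p,L):
    c,s=np.cos(p[2]),np.sin(p[2]); L=np.atleast_2d(np.array(L,float))
    return np.c_[p[0]+c*L[:,0]-s*L[:,1],p[1]+s*L[:,0]+c*L[:,1],L[:,2]]
def blob(img,kind,near,r=18):
    h=cv2.cvtColor(img,cv2.COLOR_RGB2HSV); H,S,V=[h[...,i].astype(int) for i in range(3)]
    m={"orange":(H>9)&(H<25)&(S>190)&(V>120),"red":((H<6)|(H>174))&(S>150)&(V>80)}[kind]
    yy,xx=np.nonzero(m); k=(abs(xx-near[0])<r)&(abs(yy-near[1])<r); xx,yy=xx[k],yy[k]
    return np.array([xx.mean(),yy.mean()]),len(xx),(xx.min(),xx.max(),yy.min(),yy.max())
def hullc(q):
    m=cv2.moments(cv2.convexHull(q.astype(np.float32))); return np.array([m["m10"],m["m01"]])/m["m00"]
GRIP=[(x,y,z) for x in(-.008,.008) for y in(-.015,.015) for z in(.071,.135)]
BTN=[(-.145+.016*np.cos(a),.016*np.sin(a),z) for a in np.arange(0,6.28,.3) for z in(.080,.094)]
E
python3 - <<'E'
from bench import arm
from h import *
D={c:arm.read_camera(c) for c in("top","side")}
obs={}
for c,g,b in(("top",(262,187),(300,181)),("side",(262,193),(279,170))):
    for k,n in(("orange",g),("red",b)):
        obs[c,k]=blob(D[c]["img"],k,n); print(c,k,obs[c,k])
def f(p): return np.concatenate([hullc(proj(D[c],world(p,GRIP if k=="orange" else BTN)))-o[0] for (c,k),o in obs.items()])
best=min((least_squares(f,[.6,0,y]) for y in(-2,0,1.5,3)),key=lambda r:r.cost)
p=best.x;print(p,np.round(best.fun,2)); np.save("p.npy",p)
base=[(x,y,.012) for x,y in((-.2,-.055),(.2,-.055),(.2,.055),(-.2,.055))]
out=[]
for c,(cx,cy) in(("top",(267,190)),("side",(262,210))):
    s=5;x0,y0=cx-60,cy-58
    im=cv2.resize(D[c]["img"][y0:y0+116,x0:x0+120,::-1],None,fx=s,fy=s,interpolation=cv2.INTER_CUBIC)[:, :]
    cv2.polylines(im,[np.int32((proj(D[c],world(p,base))-[x0,y0]+.5)*s)],True,(0,255,255),1)
    for P in(GRIP,BTN): 
        for q in proj(D[c],world(p,P)): cv2.circle(im,tuple(np.int32((q-[x0,y0]+.5)*s).tolist()),2,(255,255,0),-1)
    out.append(im[:,:])
im=np.hstack(out);cv2.imwrite("pics/c1.png",cv2.resize(im,(800,int(im.shape[0]*800/im.shape[1]))))
for n,l in(("grip",(0,0,.113)),("trip",(-.145,0,.094))): print(n,world(p,[l]))
E
```

```text
top orange (array([260.5 , 185.75]), 4, (np.int64(260), np.int64(262), np.int64(184), np.int64(188)))
top red (array([300.37288136, 179.74576271]), 59, (np.int64(296), np.int64(304), np.int64(176), np.int64(184)))
side orange (array([260.33333333, 193.15819209]), 177, (np.int64(255), np.int64(265), np.int64(184), np.int64(203)))
side red (array([278.25974026, 169.90909091]), 77, (np.int64(274), np.int64(283), np.int64(165), np.int64(174)))
[ 0.53059534 -0.00998437  2.15974604] [ 2.68  5.76 -2.24 -4.34  7.54  1.99 -5.73 -1.49]
grip [[ 0.53059534 -0.00998437  0.113     ]]
trip [[ 0.61114109 -0.13055543  0.094     ]]
```

View pics/c1.png

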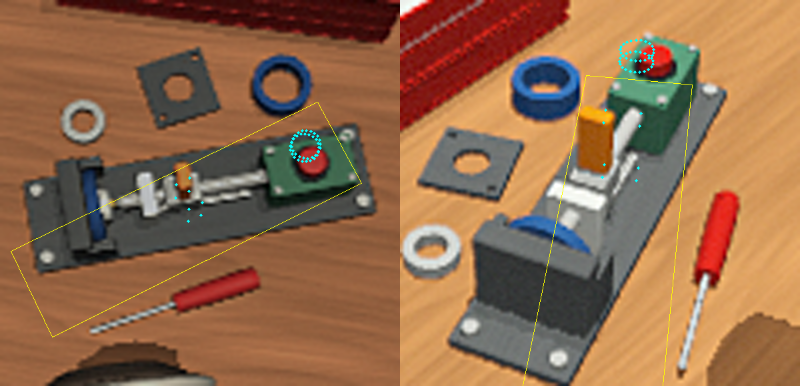

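The overlay is off because only 4 orange pixels were found in the top view, and that skewed the fit. I can see the base corners in the crop: top (25,183), (40,272), (375,212), (352,125), and side (447,347), (575,381), (725,90). I'll refit with those.

```bash
python3 - <<'E'
from bench import arm
from h import *
D={c:arm.read_camera(c) for c in("top","side")}
obs={}
for c,g,b in(("top",(262,187),(300,181)),("side",(262,193),(279,170))):
    for k,n in(("orange",g),("red",b)):
        if (c,k)!=("top","orange"): obs[c,k]=blob(D[c]["img"],k,n,13)[0]
B=lambda x,y:(x,y,.012)
s=800/1200*5
cor={"top":([B(.2,-.055),B(.2,.055),B(-.2,.055),B(-.2,-.055)],np.array([(25,183),(40,272),(375,212),(352,125)])/s+[207-.5,132-.5]),
 "side":([B(.2,-.055),B(.2,.055),B(-.2,.055)],(np.array([(447,347),(575,381),(725,90)])-[400,0])/s+[202-.5,152-.5])}
def f(p): return np.concatenate([2*(hullc(proj(D[c],world(p,GRIP if k=="orange" else BTN)))-o) for (c,k),o in obs.items()]+[(proj(D[c],world(p,L))-o).ravel() for c,(L,o) in cor.items()])
best=min((least_squares(f,[.6,0,y],loss="soft_l1") for y in(0,1.2,1.8,2.2,3,-1.5)),key=lambda r:r.cost)
p=best.x;print(p,np.round(best.fun,1)); np.save("p.npy",p)
base=[(x,y,.012) for x,y in((-.2,-.055),(.2,-.055),(.2,.055),(-.2,.055))]
out=[]
for c,(cx,cy) in(("top",(267,190)),("side",(262,210))):
    s=5;x0,y0=cx-60,cy-58
    im=cv2.resize(D[c]["img"][y0:y0+116,x0:x0+120,::-1],None,fx=s,fy=s,interpolation=cv2.INTER_CUBIC)
    cv2.polylines(im,[np.int32((proj(D[c],world(p,base))-[x0,y0]+.5)*s)],True,(0,255,255),1)
    for P in(GRIP,BTN): 
        for q in proj(D[c],world(p,P)): cv2.circle(im,tuple(np.int32((q-[x0,y0]+.5)*s).tolist()),2,(255,255,0),-1)
    out.append(im)
im=np.hstack(out);cv2.imwrite("pics/c2.png",cv2.resize(im,(800,int(im.shape[0]*800/im.shape[1]))))
for n,l in(("grip",(0,0,.113)),("trip",(-.145,0,.094))): print(n,world(p,[l]))
E
```

```text
[ 0.55412557 -0.00913726  1.87833428] [ 3.9 -0.6  2.2 -3.   1.6 -4.6 -3.9 -0.  -3.9  0.8 -2.2  0.2 -1.4 -0.7
 -2.   0.5 -3.5  4.  -0.2  1.5]
grip [[ 0.55412557 -0.00913726  0.113     ]]
trip [[ 0.59801896 -0.14733411  0.094     ]]
```

View pics/c2.png

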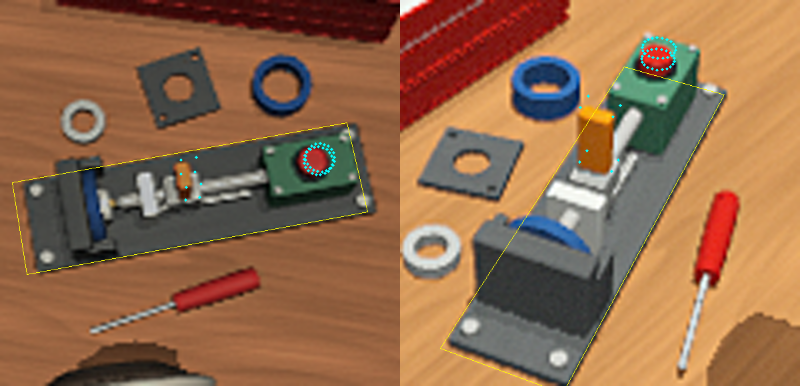

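The base is clearly not centred on the punch's origin, so I'll fit its offset as well.

```bash
python3 - <<'E'
from bench import arm
from h import *
D={c:arm.read_camera(c) for c in("top","side")}
obs={}
for c,g,b in(("top",(262,187),(300,181)),("side",(260,193),(279,170))):
    for k,n in(("orange",g),("red",b)):
        if (c,k)!=("top","orange"): obs[c,k]=blob(D[c]["img"],k,n,13)[0]
s=10/3
sg=[(.2,-.055),(.2,.055),(-.2,.055),(-.2,-.055)]
cor={"top":(sg,np.array([(25,183),(40,272),(375,212),(352,125)])/s+[206.5,131.5]),
 "side":(sg[:3],(np.array([(447,347),(575,381),(725,90)])-[400,0])/s+[201.5,151.5])}
def f(p): return np.concatenate([2*(hullc(proj(D[c],world(p,GRIP if k=="orange" else BTN)))-o) for (c,k),o in obs.items()]+[(proj(D[c],world(p,[(x+p[3],y,.012) for x,y in L]))-o).ravel() for c,(L,o) in cor.items()])
best=least_squares(f,[.55,0,1.8,-.02],loss="soft_l1")
p=best.x;print(p,np.round(best.fun,1)); np.save("p.npy",p)
base=[(x+p[3],y,.012) for x,y in sg]
HS=[(x,y,.076) for x,y in((-.195,-.03),(-.095,-.03),(-.095,.03),(-.195,.03))]
out=[]
for c,(cx,cy) in(("top",(267,190)),("side",(262,210))):
    s=5;x0,y0=cx-60,cy-58
    im=cv2.resize(D[c]["img"][y0:y0+116,x0:x0+120,::-1],None,fx=s,fy=s,interpolation=cv2.INTER_CUBIC)
    for q in(base,HS):cv2.polylines(im,[np.int32((proj(D[c],world(p,q))-[x0,y0]+.5)*s)],True,(0,255,255),1)
    for P in(GRIP,BTN): 
        for q in proj(D[c],world(p,P)): cv2.circle(im,tuple(np.int32((q-[x0,y0]+.5)*s).tolist()),2,(255,255,0),-1)
    out.append(im)
im=np.hstack(out);cv2.imwrite("pics/c3.png",cv2.resize(im,(800,int(im.shape[0]*800/im.shape[1]))))
G=world(p,[(0,0,.113)])[0];T=world(p,[(-.145,0,.094)])[0];print(G,T,arm.read_clock())
c,s=np.cos(p[2]),np.sin(p[2])
for sg in(1,-1):
    y=sg*np.array([c,s,0]);z=np.array([0,0,-1.]);R=np.c_[np.cross(y,z),y,z]
    for P in(G,T,world(p,[(-.06,0,.113)])[0]): print(arm.solve_ik(P+[0,0,.171],R))
E
```

```text
[ 0.55051645 -0.00189176  1.88729798 -0.01796417] [-0.4 -0.   0.8  0.6 -0.1 -1.7 -1.4  0.2 -1.1  1.   0.4 -0.5  0.9 -1.3
  0.6 -1.7 -0.9  1.3  0.6 -0.4]
[ 0.55051645 -0.00189176  0.113     ] [ 0.59564682 -0.13968962  0.094     ] 0.9
[-2.22990168e-01  2.21053650e-01  1.77658247e+00 -4.44089210e-16
  1.14395653e+00 -2.11028815e+00]
[-4.27608054e-01  3.90543562e-01  1.60564180e+00 -4.44089210e-16
  1.14540729e+00 -2.31490603e+00]
[-3.14228084e-01  2.73089741e-01  1.71373886e+00 -4.44089210e-16
  1.15476405e+00 -2.20152606e+00]
[-2.22990168e-01  2.21053650e-01  1.77658247e+00 -4.44089210e-16
  1.14395653e+00  1.03130451e+00]
[-4.27608054e-01  3.90543562e-01  1.60564180e+00 -4.44089210e-16
  1.14540729e+00  8.26686620e-01]
[-3.14228084e-01  2.73089741e-01  1.71373886e+00 -4.44089210e-16
  1.15476405e+00  9.40066590e-01]
```

View pics/c3.png

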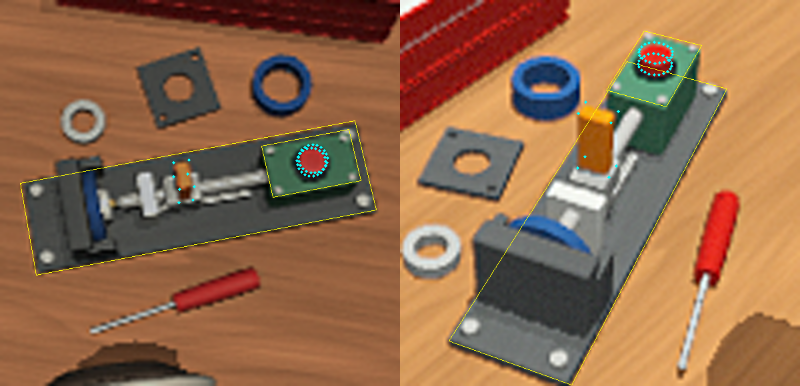

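The fit is good: residuals are at most 2 px, and the housing, button and grip all line up in both views. Next I'll approach and grip with the jaws along the punch axis.

```bash
cat >> h.py <<'E'
p=np.load("p.npy"); ux=np.array([np.cos(p[2]),np.sin(p[2]),0])
y_=-ux; z_=np.array([0,0,-1.]); R=np.c_[np.cross(y_,z_),y_,z_]
G=world(p,[(0,0,.113)])[0]; T=world(p,[(-.145,0,.094)])[0]
E
python3 - <<'E'
from bench import arm
from h import *
arm.set_gripper(.05)
arm.movep(G+[0,0,.171+.09],R)
f0=arm.read_contact_force()
print(arm.move_l(G+[0,0,.171],feed=.08,f_stop=4), arm.read_tool_pos()-G)
F=[]
for i in range(8): F.append(np.array(arm.read_contact_force())@ux); arm.sleep(.03)
print("free fx",np.round(F,2),f0)
for c in("top","side"):
    d=arm.read_camera(c); 
    x,y=(262,187) if c=="top" else (260,193)
    cv2.imwrite(f"pics/g_{c}.png",d["img"][:,:,::-1])
a=[cv2.resize(cv2.imread(f"pics/g_{c}.png")[y-50:y+50,x-50:x+50],None,fx=4,fy=4) for c,x,y in(("top",262,187),("side",262,195))]
cv2.imwrite("pics/g.png",np.hstack(a)); print(arm.read_clock())
E
```

```text
False [ 3.12120804e-04 -3.86178546e-05  1.71682813e-01]
free fx [-0.42 -0.17 -0.28 -0.94  0.06  0.19 -0.34  0.5 ] [ 0.41773088 -0.39002253  0.6167397 ]
5.425
```

View pics/g.png

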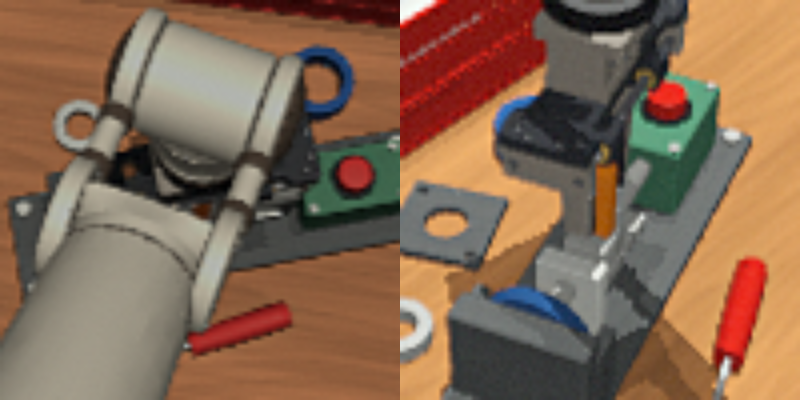

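The front finger sits in front of the grip and the rear finger is behind it, clear of everything. Force noise is about 0.45 N, so I'll average readings. Now I'll grip and draw in small steps, stopping when the drag drops or the buffer starts to push.

```bash
cat >> h.py <<'E'
def fx(arm,n=25):
    a=[]
    for i in range(n): a.append(np.array(arm.read_contact_force())); arm.sleep(.01)
    return np.mean(a,0)
E
python3 - <<'E'
from bench import arm
from h import *
print("w",arm.set_gripper(.0),arm.read_grip_width(),"F",fx(arm)@ux,fx(arm),"t",arm.read_clock())
P0=np.array(arm.read_tool_pos())
for d in(.006,.012,.018,.022):
    arm.move_l(P0-ux*d,feed=.04); F=fx(arm,15); print(d,round((P0-np.array(arm.read_tool_pos()))@ux*1e3,2),np.round(F@ux,2),np.round(F,1))
np.save("P0.npy",P0);print(arm.read_clock(),arm.read_grip_width())
E
```

```text
w False 0.01575857571016795 F 0.345321559367278 [-0.11343199  0.38528704  0.01144652] t 6.45
0.006 5.96 1.38 [-1.2  1.   1.3]
0.012 11.92 3.26 [-2.5  2.6  2.5]
0.018 17.66 4.67 [-3.5  3.8  3.1]
0.022 21.46 5.96 [-4.4  4.8  3.9]
8.1 0.015499463762139013
```

```bash
python3 - <<'E'
from bench import arm
from h import *
P0=np.load("P0.npy"); d=.022; hist=[]; pf=None
while d<.056:
    d+=.001; arm.move_l(P0-ux*d,feed=.02)
    F=fx(arm,20)@ux; a=(P0-np.array(arm.read_tool_pos()))@ux*1e3; E=F-.3*a
    print(round(d*1e3),round(a,2),round(F,2),round(E,2))
    hit=len(hist)>2 and (E<max(hist[-4:])-.7 or E>hist[-1]+1.8)
    if hit:
        F=fx(arm,40)@ux;E2=F-.3*a; print(" recheck",round(E2,2))
        if E2<max(hist[-4:])-.6 or E2>hist[-1]+1.5: break
    hist.append(E)
print(arm.read_clock(),arm.read_grip_width(),fx(arm))
E
```

```text
23 22.14 7.54 0.89
24 23.04 8.18 1.26
25 23.97 8.69 1.5
26 24.94 8.86 1.38
27 25.85 8.94 1.18
28 26.81 9.36 1.32
29 27.75 9.34 1.01
30 28.7 10.03 1.42
31 29.64 10.3 1.41
32 30.58 10.77 1.6
33 31.55 10.83 1.37
34 32.53 10.93 1.17
35 33.52 10.84 0.78
 recheck 0.88
13.85 0.01580209019544511 [-6.66037313  9.27606514  6.47414944]
```

Drag began sharply at about 22 mm (excess from -0.5 to about +1.2 N). That puts the catch at about 42 mm, and the dip at 33.5 mm is only partial. I'll continue carefully.

```bash
python3 - <<'E'
from bench import arm
from h import *
P0=np.load("P0.npy"); d=.035; hist=[]
while d<.050:
    d+=.001; arm.move_l(P0-ux*d,feed=.02)
    F=fx(arm,30)@ux; a=(P0-np.array(arm.read_tool_pos()))@ux*1e3; E=F-.3*a
    print(round(d*1e3),round(a,2),round(F,2),round(E,2))
    if len(hist)>2:
        m=np.mean(hist[-3:])
        if E<m-.7 or E>hist[-1]+1.8:
            E2=fx(arm,40)@ux-.3*a; print(" recheck",round(E2,2))
            if E2<m-.6 or E2>hist[-1]+1.5: break
    hist.append(E)
print(arm.read_clock(),arm.read_grip_width(),fx(arm))
E
```

```text
36 34.54 10.9 0.54
37 35.51 11.21 0.56
38 36.48 11.2 0.25
39 37.43 11.47 0.24
40 38.45 11.5 -0.03
41 39.45 11.64 -0.19
42 40.48 11.27 -0.87
 recheck -0.92
17.8917 0.015827598227896353 [-7.03890381  9.71377237  6.84526937]
```

Excess fell slowly from about 34 mm, then by 0.7 N at the last step. Before trusting that, I'll check from the side camera that the striker has really followed the hand.

```bash
python3 - <<'E'
from bench import arm
from h import *
P0=np.load("P0.npy")
d=arm.read_camera("side");im=d["img"]
for s in(0,.030,.040): print(s,proj(d,world(p,[(-s,0,.113),(-s,.015,.071),(-s,.015,.135)])).round(1).tolist())
print(arm.read_tool_pos()-P0,fx(arm,30)@ux, R-np.array(arm.read_tcp_rot()))
cv2.imwrite("pics/d1.png",cv2.resize(im[145:245,200:320,::-1],None,fx=5,fy=5,interpolation=cv2.INTER_CUBIC))
E
```

```text
0 [[260.8, 191.1], [265.3, 203.1], [265.9, 186.7]]
0.03 [[264.8, 184.7], [269.1, 196.7], [269.8, 180.3]]
0.04 [[266.1, 182.7], [270.3, 194.6], [271.1, 178.2]]
[ 1.24455324e-02 -3.85078287e-02 -3.33143618e-05] 11.17227426476319 [[ 2.06577718e-04 -6.17607414e-04  2.78511345e-03]
 [-6.25627736e-04 -2.10394797e-04 -3.16349668e-03]
 [ 1.65961828e-03  3.87430449e-03 -8.88232352e-06]]
```

View pics/d1.png

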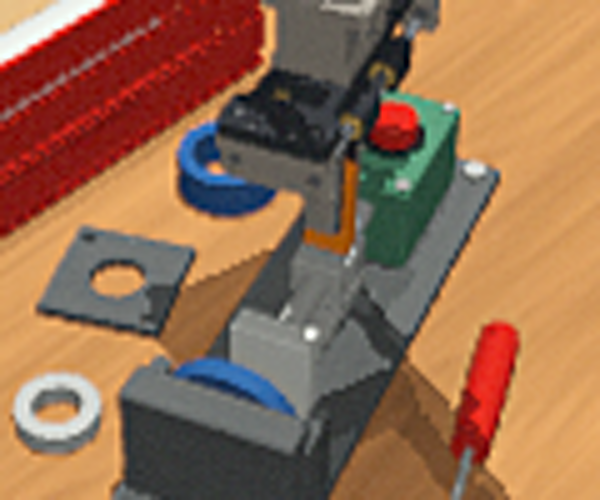

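The crop shows the grip at (271,194) in image pixels, which matches 40 mm of draw, so there is no slip. The drop may be the snap. I'll go on in 0.5 mm steps: releasing early would misfire, while the buffer's gentle onset (limit about 2 N) would confirm I'm past the catch.

```bash
python3 - <<'E'
from bench import arm
from h import *
P0=np.load("P0.npy"); d=.042; last=None; buf=False
while d<.0485 and not buf:
    d+=.0005; arm.move_l(P0-ux*d,feed=.02)
    F=fx(arm,30)@ux; a=(P0-np.array(arm.read_tool_pos()))@ux*1e3
    print(round(d*1e3,1),round(a,2),round(F,2),round(F-.3*a,2))
    buf= last is not None and F>last+1.2
    last=F if last is None else min(last+.3,F)
print(arm.read_clock())
E
```

```text
42.5 40.95 11.38 -0.91
43.0 41.49 11.27 -1.17
43.5 42.07 10.7 -1.92
44.0 42.38 11.6 -1.12
44.5 42.74 12.61 -0.22
20.9
```

```bash
python3 - <<'E'
from bench import arm
from h import *
P0=np.load("P0.npy")
for d in(.045,.0455):
    arm.move_l(P0-ux*d,feed=.02)
    F=fx(arm,40)@ux; a=(P0-np.array(arm.read_tool_pos()))@ux*1e3
    print(d,round(a,2),round(F,2))
    if F>14: break
E
```

```text
0.045 43.18 12.75
0.0455 43.65 12.84
```

The force flattened again, so that wasn't the buffer. I'll keep going, and stop when excess rises clearly over several steps.

```bash
python3 - <<'E'
from bench import arm
from h import *
P0=np.load("P0.npy"); d=.0455
while d<.0585:
    d+=.0005; arm.move_l(P0-ux*d,feed=.02)
    Fv=fx(arm,25);F=Fv@ux; a=(P0-np.array(arm.read_tool_pos()))@ux*1e3
    print(round(d*1e3,1),round(a,2),round(F,2),round(F-.3*a,2),np.round(Fv,1))
    if F-.3*a>2.2: break
print(arm.read_clock())
E
```

```text
46.0 44.13 13.11 -0.13 [-8.  11.2  7.5]
46.5 44.6 13.28 -0.1 [-8.2 11.3  7.7]
47.0 45.06 13.39 -0.12 [-8.1 11.4  7.8]
47.5 45.54 13.57 -0.09 [-8.  11.7  8. ]
48.0 45.92 14.34 0.56 [-8.5 12.3  8.1]
48.5 46.25 15.11 1.24 [-8.7 13.1  8.7]
49.0 46.54 16.13 2.17 [-9.  14.   9.2]
49.5 46.84 17.16 3.11 [-9.4 15.   9.5]
25.7333
```

This is the buffer: a steady rise from about 45.6 mm, now only about 3.5 N of squeeze. The snap at about 42 mm fits too. I'll ease forward to check that the catch takes the load, then let go.

```bash
python3 - <<'E'
from bench import arm
from h import *
P0=np.load("P0.npy")
for d in(.0465,.0445,.0435,.0425,.0415):
    arm.move_l(P0-ux*d,feed=.02)
    F=fx(arm,25)@ux; a=(P0-np.array(arm.read_tool_pos()))@ux*1e3
    print(d,round(a,2),round(F,2))
    if F<5: break
print(arm.read_clock())
E
```

```text
0.0465 44.51 13.48
0.0445 42.64 13.18
0.0435 42.04 10.91
0.0425 41.54 8.1
0.0415 41.03 5.4
28.075
```

As I ease forward, the hand's load drops from 13.2 to 5.4 N within 1.6 mm, so the catch is carrying the striker. I'll unload the rest and let go.

```bash
python3 - <<'E'
from bench import arm
from h import *
P0=np.load("P0.npy")
arm.move_l(P0-ux*.0400,feed=.02); print(fx(arm,20)@ux)
arm.set_gripper(.05)
Q=np.array(arm.read_tool_pos()); print(arm.read_grip_width(),fx(arm,20))
arm.move_l(Q+[0,0,.07],feed=.15)
# move over the button, fingers closed
arm.set_gripper(0)
B=T+[0,0,.190+.030]
arm.move_l(B,feed=.15)
d=arm.read_camera("side");im=d["img"]
cv2.imwrite("pics/d2.png",cv2.resize(im[145:245,200:320,::-1],None,fx=5,fy=5,interpolation=cv2.INTER_CUBIC))
print(arm.read_tool_pos()-B,arm.read_clock())
E
```

```text
0.5023685789061355
0.049893594491683894 [-0.10678822  0.05396538  0.08154819]
[2.59241868e-05 6.57506818e-04 4.22199436e-04] 31.7083
```

View pics/d2.png

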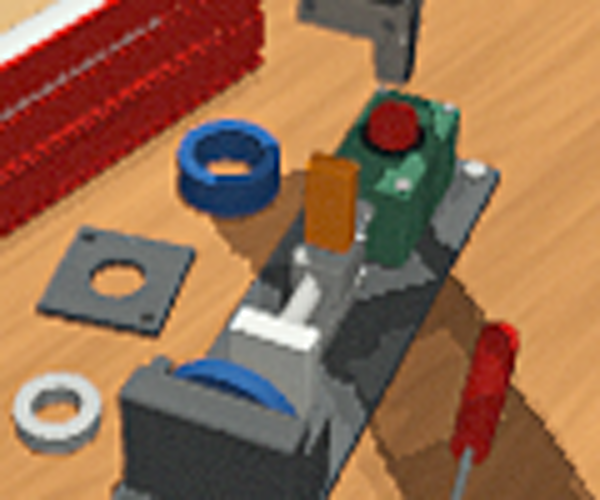

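The grip stays drawn at about 42 mm with the hand away, so the catch alone holds it. The closed fingertips are above the button. Now I'll press.

```bash
python3 - <<'E'
from bench import arm
from h import *
B=T+[0,0,.190]
print(arm.move_l(B+[0,0,.004],feed=.08,f_stop=8))
print(arm.move_l(B-[0,0,.0105],feed=.03,f_stop=14), arm.read_tool_pos()-B, fx(arm,10))
arm.move_l(B+[0,0,.06],feed=.15)
arm.sleep(.3)
d=arm.read_camera("side");im=d["img"]
cv2.imwrite("pics/d3.png",cv2.resize(im[145:245,200:320,::-1],None,fx=5,fy=5,interpolation=cv2.INTER_CUBIC))
arm.movep(B+[-.12,-.15,.15],R)
d=arm.read_camera("top");im2=d["img"]
cv2.imwrite("pics/t3.png",cv2.resize(im2[130:250,205:325,::-1],None,fx=5,fy=5,interpolation=cv2.INTER_CUBIC))
print(blob(im,"orange",(260,193),13),arm.read_clock())
E
```

```text
False
False [ 0.00049413 -0.00024752 -0.00965329] [ 2.31499238 -0.78682287  4.23461417]
(array([260.16145833, 192.90104167]), 192, (np.int64(255), np.int64(265), np.int64(183), np.int64(203))) 34.775
```

View pics/d3.png

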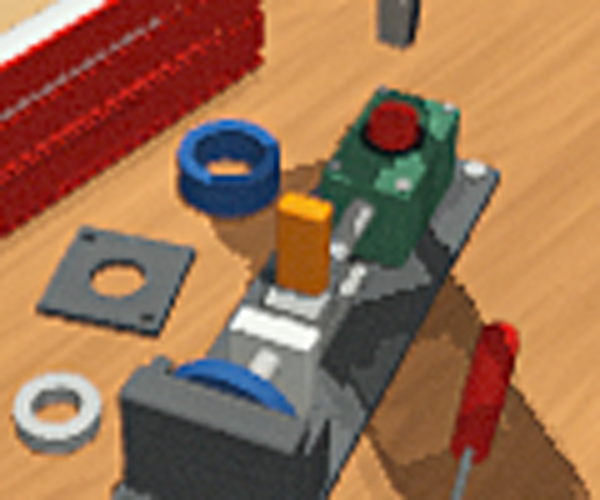

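View pics/t3.png

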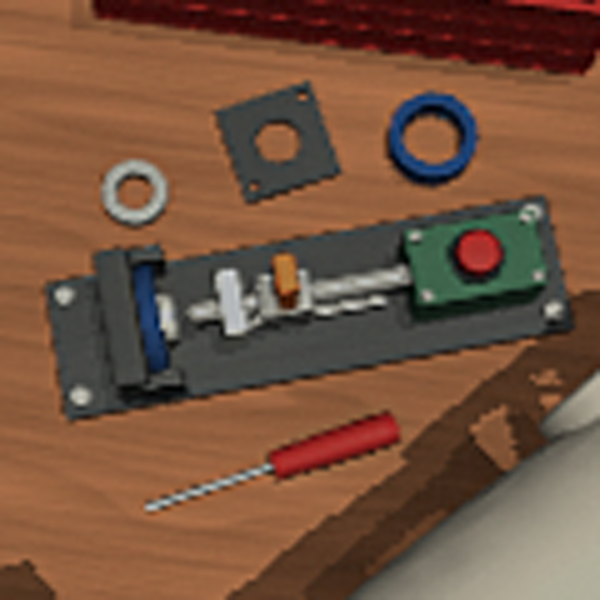

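The punch fired and the grip is back at its rest pixel (260.2,192.9). In the top crop the brass stub is gone: the bare gap from nose (190,312) to boss (175,318) is about 3 px, or 9–10 mm, which equals the 3 mm gap plus the 6 mm driven. The other things haven't moved.

```bash
python3 - <<'E'
from bench import arm
print(arm.finish_job(),arm.read_clock())
E
```

```text
the job is handed in; nothing more can be done
the job is handed in; nothing more can be done
```

I drew the orange grip back until the catch held it, let go, and pressed the red trip button to fire the punch. The job was handed in at about 35 s on the robot's clock, well inside the 64 s limit.

- **Draw:** The drag started at about 22 mm and the catch took hold at about 42 mm. The force readings around the snap were unclear, so I went on to the buffer at about 45.6 mm and squeezed it by roughly 3 to 4 N (limit 15 N).
- **Catch:** I eased forward before letting go and the force on the hand fell from 13 N to 0.5 N. The picture after release showed the grip still drawn back, held by the catch alone.
- **Fire:** I pressed the button about 9.7 mm, estimated from the fitted pose, with only about 4 N on the tool. The punch fired and the grip returned to its rest position.
- **Dowel:** The last top picture no longer shows the dowel standing proud. The gap from the striker's nose to the boss is about 9 to 10 mm, which fits 3 mm plus the full 6 mm driven. At about 3 pixels this is a coarse check, and I did not measure flushness more finely.
- **Other things:** The screwdriver, ring, plate and collar looked unmoved in the last pictures. I did not check the wrench, spray can or jar again, but the arm had no work near them.

An early pose fit was wrong because I assumed the base was centred on the punch's origin. I corrected it before moving the arm.

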